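# Change the carving bench's supply over

### The arm

A 6-joint arm with a two-finger parallel gripper is mounted at the origin on the work surface. World frame = base frame: x ahead of the robot, y to its left, z up, the work surface at z = 0. Lengths are in m, angles in degrees, forces in N, time in s.
With the tool pointing down it reaches from about 0.4 to 0.825 m from the base axis. Payload 7 kg.
Tool frame: the origin (TCP) lies on the front face of the gripper's body, between the roots of the fingers; the fingertips stand 66 mm ahead of it and the grasp point (between the pads) lies 47 mm ahead of it; z points along the fingers, y is the line along which they close (so a half turn about z gives the same grasp; the last joint's range is limited). The gripper opens to 88 mm and grips with 3 to 60 N. Pads are 19 mm wide; open, the fingers measure 130 mm over their backs; the gripper's body (78 mm by 193 mm) begins 47 mm behind the grasp point.
Start: joints at [-48.409, 20.546, 0.682, 0, -70.136, -16.507], TCP at [0.286, -0.611, 0.292] pointing down, gripper open.
Joint ranges: [-176.03, 176.03], [-82.01, 121.73], [-58.28, 71.71], [-173.87, 95.51], [-174.79, -0.11], [-173.66, 173.66]. Speed limits (degrees/s): [136.94, 136.94, 172.46, 180, 180, 180].

### API

Orientations are given as [roll, pitch, yaw] about the fixed x, y, z axes, in that order (R = Rz(yaw) Ry(pitch) Rx(roll)).
In Python, from plant import arm, vision, models gives the robot as it stands.
- The arm moves only by the tool send_rows, never from a script. Its argument "series" is a list of rows, each an object with "offset": the shift along the world's x, y, z in cm, a list of three; "turn": the turn, a rotation vector about the world's x, y, z in rad, a list of three; "claw": the finger opening in cm, from 0 to 8.76. A call has 1 to 10 rows; each row shifts and turns the commanded pose from where the row before left it; what a row does not reach is not made up. A row lasts 1/8 s, in which the tool goes at most 62.5 mm and 10.7 degrees, less where a joint would pass 70% of its speed; a pose out of reach is approached as far as the arm can. A call is refused whole if a number of a shift passes 6.25 or a number of a turn 0.188, either way. A call with a gripper value outside its range is refused whole. The fingers move at their own pace and stop on an object; "newtons" is the grip in N (left out, the last holds). Time passes only in rows, so rows that do not move let the fingers close. It gives the time, the measured TCP pose, the force, the opening and the grip force at its end, in the units of the state.
- arm.observe(): the state, without advancing time (a new reading comes with each control period).
- vision.read_camera(name): name is "scene" or "top" or "wrist"; returns the picture (400x640x3 uint8, red, green, blue); there is no depth.
- vision.camera_model(name): a dict with "fx", "fy", "cx", "cy" (pixels), "R" (3x3) and "t" (3): a world point X has camera coordinates R X + t. Camera axes: x right, y down, z forward; pixel columns grow to the right and rows downward; lengths in m; the calibration is good to about 2 mm. A picture is of the moment at which its call begins: read the wrist's pose just before it. camera_model takes no time and is no camera call; for the wrist camera it gives the pose at the moment of the call.
- arm.job_done(): hands the job in; it is judged then, once.
Trained networks look in the newest picture that a camera, given by its name, has taken for a name from the list of things; names that differ only in an ending like _2 or _b are one class to them, and where a whole thing is asked for, a point or a joint stands for the part that bears it (a point fixed in the world has none). Each returns a list of dicts, best first, with "p" (0 to 1); they miss things now and then, are a little off and sometimes report something else, mostly with a low value. They report only what shows in the picture. A call takes as long as a camera call.
- models.find_in(name, camera): "centre" ([column, row] in pixels, amid what is visible of it).
- models.cut_out(name, camera): "pixels" (400x640 bool, what is visible of it) and "centre" ([column, row] in pixels, amid what is visible of it).
The state is a dict: "t": time; "joints": joint angles; "joint_vel": joint speeds; "joint_torque": joint torques, N m; "ee_pos": TCP position; "eef_rot": TCP orientation; "wrist_force": force on the tool from outside, world axes, zero at the start; "torque": the same for the moment, N m; "grip_width": finger opening in m; "finger_force": force on a finger pad.
Only numpy, scipy, OpenCV 4.12 (cv2) and the standard library are available. Lean on these libraries where they do the work, as an engineer would, in place of code of your own. Each camera call takes 0.05 s, during which the arm holds its last target. There are 200 camera calls.

### The job

Change this bench's supply over to the other machine: swing the blue U-shaped changeover handle right over to the opposite end of its box, the end with the green stripe. Before you move it, turn the red main isolator off, and take whichever one tall thing is standing where the handle has to land and stand it upright in the green tray. Leave the main off and everything else where it is, standing.

Things in the scene. Friction and masses are not known exactly. Their poses are not given: they have to be found in the camera images.
- switch_box: Grey changeover switch box, fixed, 100 x 100 mm, 57 mm high; origin under its centre. The handle swings in its y-z plane from its -y end (white stripe on top) to its +y end (green stripe). Landed, the bar is 98 mm from the centre in +y, 95 mm above the bench: a tall thing about 100 mm out in +y is in its way; those about 125 mm out in -x or +x are clear of it.
- changeover (a joint): Angle of the blue U handle about the hinge: 0 = resting at the white (-y) end, 2.2 = resting at the green (+y) end, 1.1 = straight up. The handle is weighted (0.35 kg) and drops over into either end once past upright.
- handle_grip (a point): Centre of the handle's blue round grip bar (18 mm diameter, runs along the box's x, 100 mm clear between the two 12 mm thick steel side arms), 110 mm from the hinge axis; moves with the handle.
- switch_hinge (a point): Point on the handle's hinge axis, which runs along the box's x, 45 mm above the bench in the middle of the box.
- main_box: Grey box of the rotary main isolator, fixed, 120 x 120 mm, 50 mm high, yellow plate on top with a pair of green marks (along the box's x: on) and a pair of white marks (along its y: off); origin at the centre of its underside.
- main_handle (a joint): Angle of the red main handle: 0 = on (its bar lies along the box's x, over the green marks; so it starts), 1.57 = off (bar along the box's y, over the white marks). To switch off, turn it a quarter turn anticlockwise seen from above; it springs over-centre and snaps into either place.
- main_grip (a point): Point on the red main handle's vertical axis, 82 mm above the bench, 20 mm below the bar's top. The bar is 86 mm long along this point's x, 16 mm thick along its y, and stands from 60 to 102 mm above the bench; it turns with the handle.
- tray: Green open tray fixed to the bench, 240 mm (its x) by 150 mm (its y), walls 40 mm high and 5 mm thick, floor 5 mm above the bench; origin at the centre of its underside. Its -x half holds a tin; its +x half is free (centre at x = +60 mm).
- tin: Round tin, 72 mm diameter, 90 mm high, standing in the tray's -x half; origin under its centre. Leave it.
- blank: Square lime-wood carving blank standing on end, 50 x 50 mm, 155 mm tall, about 0.22 kg; origin at the centre of its underside, sides along its x and y.
- mallet: Turned wooden carver's mallet standing on its head: head 60 to 66 mm diameter up to 80 mm height, above 90 mm a handle 24 to 28 mm in diameter up to 170 mm; about 0.35 kg; origin under the centre of the head.
- can: Red round oil can with a paper band, closed, 58 mm diameter up to 145 mm height, with a 40 mm black cap up to 155 mm; about 0.35 kg; origin at the centre of its underside.
- stone: Grey sharpening stone in a wooden holder, 120 x 50 x 32 mm, lying on the bench; origin under its centre. Leave it.
- gouge: Screwdriver-shaped carving tool 190 mm long, lying along its x; leave it.
- brush: Hand brush 180 mm long, lying along its x; leave it.

How it is judged (in metres and radians):
On the way, in this order (a step that is already met when the one before it is completed fails the run):
1. with the changeover handle still at its starting end, the main is off and the thing in the way stands in the tray (value of joint main_handle above 1.42 rad and value of joint changeover below 0.25 rad and (((x of blank in the frame of tray between -0.1 and 0.1 m and y of blank in the frame of tray between -0.06 and 0.06 m and z of blank in the frame of tray below 0.02 m and angle between blank's own z axis and vertical below 0.15 rad and linear speed of blank below 0.03 m/s) and distance of each of mallet, can from where it was at the start of the episode below 0.03 m) or ((x of mallet in the frame of tray between -0.1 and 0.1 m and y of mallet in the frame of tray between -0.06 and 0.06 m and z of mallet in the frame of tray below 0.02 m and angle between mallet's own z axis and vertical below 0.15 rad and linear speed of mallet below 0.03 m/s) and distance of each of blank, can from where it was at the start of the episode below 0.03 m) or ((x of can in the frame of tray between -0.1 and 0.1 m and y of can in the frame of tray between -0.06 and 0.06 m and z of can in the frame of tray below 0.02 m and angle between can's own z axis and vertical below 0.15 rad and linear speed of can below 0.03 m/s) and distance of each of blank, mallet from where it was at the start of the episode below 0.03 m))), for 0.2 s.
2. the changeover handle is thrown to the green end (value of joint changeover above 2.05 rad and value of joint main_handle above 1.42 rad), for 0.2 s.
At the end, for the whole second after the job is handed in: The main is off (above 1.42 rad), the changeover handle rests at the green end (above 2.05 rad), the thing that stood in the way stands upright (within 0.15 rad) and at rest on the floor of the green tray, and the other two tall things are within 30 mm of where they were (all of step 2 and velocity of joint changeover below 0.1 rad/s and (((x of blank in the frame of tray between -0.1 and 0.1 m and y of blank in the frame of tray between -0.06 and 0.06 m and z of blank in the frame of tray below 0.02 m and angle between blank's own z axis and vertical below 0.15 rad and linear speed of blank below 0.03 m/s) and distance of each of mallet, can from where it was at the start of the episode below 0.03 m) or ((x of mallet in the frame of tray between -0.1 and 0.1 m and y of mallet in the frame of tray between -0.06 and 0.06 m and z of mallet in the frame of tray below 0.02 m and angle between mallet's own z axis and vertical below 0.15 rad and linear speed of mallet below 0.03 m/s) and distance of each of blank, can from where it was at the start of the episode below 0.03 m) or ((x of can in the frame of tray between -0.1 and 0.1 m and y of can in the frame of tray between -0.06 and 0.06 m and z of can in the frame of tray below 0.02 m and angle between can's own z axis and vertical below 0.15 rad and linear speed of can below 0.03 m/s) and distance of each of blank, mallet from where it was at the start of the episode below 0.03 m))); the robot touches nothing.
It fails at once if the changeover handle is moved while the main is on (value of joint main_handle below 1.2 rad and value of joint changeover above 0.4 rad).
It fails at once if one of the three tall things is tipped over (angle between any of blank, mallet, can's own z axis and vertical above 0.6 rad).
It fails at once if the tin, stone, gouge or brush is knocked more than 40 mm from its place (distance of any of tin, stone, gouge, brush from where it was at the start of the episode above 0.04 m).
It also fails if it takes over 72 s, if anything falls off the work surface, if the arm or the gripper's body presses on something with over 40 N, if the wrist force passes 120 N, or if a joint passes its speed limit or range.

## Working session

There is one attempt and no reset: what is moved stays moved. The work goes in short steps, Python scripts to look and compute and a tool call to move; the robot and the scene stay as the last step left them, time stands still between calls to the robot, and variables do not carry over. Pictures are saved under pics/ and viewed, at most 10 in all, crops included, and the job is handed in when it is done.

Besides the shell and the picture viewer there is one more tool, called after "Emit:" in YAML: its name, and indented under it one key for each argument. send_rows: Moves the arm, as the interface text tells. Its arguments: {"type":"object","properties":{"series":{"type":"array"},"newtons":{"type":"number"}},"required":["series"]}

```bash
mkdir -p pics
python3 - <<'E'
from plant import arm, vision, models
import cv2,numpy as np
for c in("top","scene"):
    cv2.imwrite(f"pics/{c}0.png",vision.read_camera(c)[:,:,::-1])
    m=vision.camera_model(c);print(c,m["fx"],m["cx"],m["cy"],np.round(-np.array(m["R"]).T@m["t"],3),np.round(m["R"],3).tolist())
    for n in["switch_box","changeover","main_box","main_handle","tray","tin","blank","mallet","can","stone","gouge","brush"]:
        print(n,[(np.round(d["centre"]).tolist(),round(d["p"],2)) for d in models.find_in(n,c)[:2]])
print(arm.observe())
E
```

```text
top 449.90482986113255 318.3334139599362 198.43265580313195 [ 0.518 -0.018  1.315] [[-0.009, -1.0, -0.025], [-0.998, 0.01, -0.057], [0.058, 0.025, -0.998]]
switch_box [([332.0, 200.0], 0.87)]
changeover [([358.0, 190.0], 0.98)]
main_box [([206.0, 228.0], 0.98)]
main_handle [([204.0, 228.0], 0.88)]
tray [([458.0, 214.0], 0.87)]
tin [([199.0, 230.0], 0.74), ([460.0, 244.0], 0.56)]
blank [([329.0, 249.0], 0.94), ([333.0, 200.0], 0.32)]
mallet [([294.0, 165.0], 0.79), ([330.0, 250.0], 0.16)]
can [([291.0, 216.0], 0.69)]
stone [([393.0, 143.0], 0.84)]
gouge []
brush [([230.0, 136.0], 0.62)]
scene 423.38621102507744 321.4760696487122 202.24602569382768 [ 1.245 -0.217  0.904] [[0.318, 0.948, -0.014], [0.727, -0.253, -0.638], [-0.608, 0.193, -0.77]]
switch_box [([314.0, 213.0], 0.94)]
changeover [([294.0, 219.0], 0.85), ([427.0, 153.0], 0.23)]
main_box [([425.0, 162.0], 0.6)]
main_handle [([426.0, 149.0], 0.97)]
tray [([174.0, 246.0], 0.97)]
tin [([176.0, 208.0], 0.77)]
blank [([305.0, 163.0], 0.98)]
mallet [([366.0, 226.0], 0.94), ([446.0, 247.0], 0.19)]
can [([352.0, 183.0], 0.62)]
stone [([265.0, 296.0], 0.88)]
gouge [([241.0, 192.0], 0.89)]
brush [([318.0, 213.0], 0.67), ([446.0, 248.0], 0.56)]
{'t': 1.3, 'joints': array([-4.84099863e+01,  2.05469298e+01,  6.84178422e-01,  2.18860923e-03,
       -7.01346319e+01, -1.65063733e+01]), 'joint_vel': array([-0.0686219 , -0.0008973 ,  0.02434139,  0.03485317,  0.01786277,
       -0.01085028]), 'joint_torque': array([-2.59268352e-03, -5.82391763e+01,  2.93288612e+01,  7.00261831e+00,
        1.21746192e-02, -1.22703281e-05]), 'ee_pos': array([ 0.28613919, -0.61136065,  0.29217859]), 'eef_rot': array([-1.79996906e+02, -1.23012550e-03, -1.54915616e+02]), 'wrist_force': array([-0.45143758, -0.15595719,  0.13287527]), 'torque': array([-0.07223397, -0.00619376,  0.03832787]), 'finger_force': 0.0, 'grip_width': 0.08732819793592747}
```

View pics/top0.png

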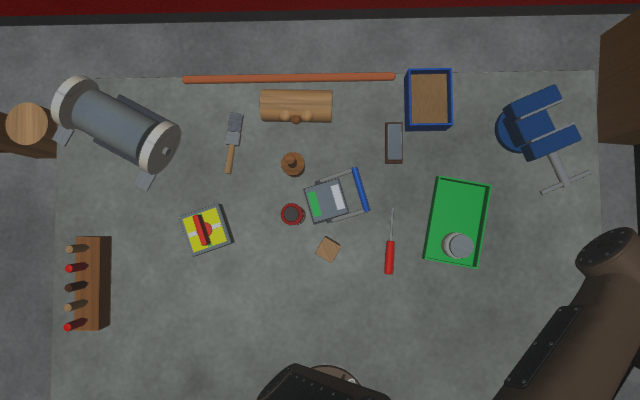

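View pics/scene0.png

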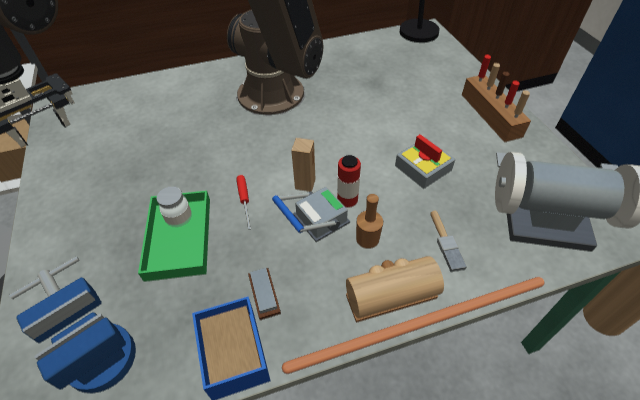

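Top view: grey switch box at about (327,200) with the blue bar at (360,190) to the right, so the green end faces left. The can (291,214) stands there, with the blank at (329,249) and the mallet at (293,163). Red main handle is at (202,230), tray at (457,222). Now I'll measure.

```bash
cat > h.py <<'E'
from plant import arm, vision, models
import cv2,numpy as np
def back(c,uv,z):
    m=vision.camera_model(c);R=np.array(m["R"]);t=np.array(m["t"]);C=-R.T@t
    uv=np.atleast_2d(uv).astype(float)
    d=np.c_[(uv[:,0]-m["cx"])/m["fx"],(uv[:,1]-m["cy"])/m["fy"],np.ones(len(uv))]@R
    return C+d*((z-C[2])/d[:,2])[:,None]
def proj(c,X):
    m=vision.camera_model(c);p=np.atleast_2d(X)@np.array(m["R"]).T+np.array(m["t"])
    return np.c_[p[:,0]/p[:,2]*m["fx"]+m["cx"],p[:,1]/p[:,2]*m["fy"]+m["cy"]]
def rect(c,mask,z):
    ys,xs=np.nonzero(mask);P=back(c,np.c_[xs,ys],z)[:,:2]
    (x,y),(w,h),a=cv2.minAreaRect((P*1000).astype(np.float32))
    return np.round([x,y,w,h,a],1)
E
python3 - <<'E'
from h import *
im=vision.read_camera("top");hsv=cv2.cvtColor(im,cv2.COLOR_RGB2HSV)
H,S,V=[hsv[:,:,i].astype(int) for i in range(3)]
big=cv2.resize(im[120:280,170:500],None,fx=2.4,fy=2.4,interpolation=cv2.INTER_CUBIC);cv2.imwrite("pics/z.png",big[:,:,::-1])
def box(u0,v0,u1,v1):
    b=np.zeros(H.shape,bool);b[v0:v1,u0:u1]=1;return b
blue=(H>105)&(H<130)&(S>130)&box(340,160,380,220)
print("bar z~.095",rect("top",blue,.095))
red=((H<6)|(H>172))&(S>130)
print("mainred z.102",rect("top",red&box(180,200,235,260)&(V>60),.102))
yel=(H>22)&(H<35)&(S>150)&box(170,195,240,265)
print("yellow z.05",rect("top",yel,.05))
gr=(H>50)&(H<75)&(S>120)
print("tray z.04",rect("top",gr&box(410,160,500,280),.04))
print("green stripe z.057",rect("top",gr&box(300,170,350,230),.057))
wh=(S<40)&(V>170)&box(300,170,350,230)
print("white stripe",rect("top",wh,.057))
for n,z in[("main_box",.05),("switch_box",.057),("blank",.155),("can",.15),("mallet",.17),("tin",.09),("tray",.04)]:
    for d in models.cut_out(n,"top")[:2]:
        print(n,round(d["p"],2),np.round(d["centre"]),rect("top",d["pixels"],z))
E
```

```text
bar z~.095 [ 613.1 -102.   123.2   15.9   15.8]
mainred z.102 [510.1 323.9  83.3  38.4  16.4]
yellow z.05 [506.6 335.7  98.4  97.7  18.9]
tray z.04 [ 523.4 -374.8  156.9  239.6   78.9]
green stripe z.057 [576.4  24.7  67.7  20.4  16.2]
white stripe [595.2 -40.8  67.9  20.1  16. ]
main_box 0.59 [207. 227.] [507.2 329.2 125.2 132.9  18.2]
switch_box 0.61 [331. 199.] [595.4 -35.1 131.3 165.1  16.2]
blank 0.64 [207. 228.] [509.  300.9 112.5 119.2  17.9]
blank 0.59 [332. 248.] [455.2 -13.1  53.1  54.4  58.8]
can 0.62 [202. 233.] [508.3 309.1  83.4  39.1  13.5]
can 0.55 [290. 216.] [545.8  77.8  59.8  51.9  89.5]
mallet 0.61 [295. 164.] [672.3  75.5  59.1  59.5  89.6]
mallet 0.35 [205. 228.] [510.6 303.9  81.   38.   17.6]
tin 0.91 [460. 244.] [ 459.8 -359.8   88.4   71.6   71. ]
tin 0.2 [204. 227.] [509.  326.   84.8  42.1  15.7]
tray 0.85 [458. 216.] [ 524.2 -374.4  158.9  242.5   78.9]
```

View pics/z.png

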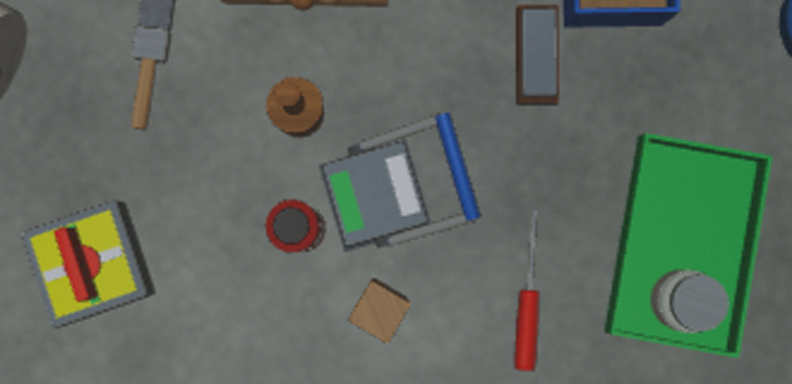

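The picture agrees with the fits: the can is in the handle's landing spot. I'll check the main axis, the can and the bar against both cameras.

Run:
```python
from h import *
im=vision.read_camera("top");hsv=cv2.cvtColor(im,cv2.COLOR_RGB2HSV)
H,S,V=[hsv[:,:,i].astype(int) for i in range(3)]
c=im[195:262,175:240]; 
# can cap: dark blob
b=np.zeros(H.shape,np.uint8);b[200:230,275:308]=1
cap=(b>0)&(S<90)&(V<75);n,l,st,ce=cv2.connectedComponentsWithStats(cap.astype(np.uint8))
k=1+np.argmax(st[1:,4]);print("cap",st[k],rect("top",l==k,.155))
redc=(((H<6)|(H>172))&(S>110)&(b>0));print("can red z.145",rect("top",redc,.145))
# bright top of main bar
r=((H<6)|(H>172))&(S>110);r[:200]=0;r[260:]=0;r[:,:180]=0;r[:,235:]=0
print(np.percentile(V[r],[5,25,50,75,95]))
for th in(150,170,185):print(th,(r&(V>th)).sum(),rect("top",r&(V>th),.102))
# scene cross-check
print("main pred",proj("scene",[.507,.335,.082]))
im=vision.read_camera("scene");hs=cv2.cvtColor(im,cv2.COLOR_RGB2HSV).astype(int)
R=((hs[...,0]<6)|(hs[...,0]>172))&(hs[...,1]>130);R[:125]=0;R[175:]=0;R[:,:405]=0;R[:,455:]=0
ys,xs=np.nonzero(R);print("main red scene",xs.mean(),ys.mean(),xs.min(),xs.max(),ys.min(),ys.max())
a=np.radians(18);e=43*np.array([np.cos(a),np.sin(a),0])/1000
for z in(.06,.102):print(proj("scene",[[.507,.335,z]+e,[.507,.335,z]-e]).round(1).tolist())
d=models.cut_out("can","scene")[0]["pixels"];ys,xs=np.nonzero(d);print("can scene",xs.min(),xs.max(),ys.min(),ys.max())
for p in([.546,.078],[.55,.08]):print(proj("scene",[p+[.155],p+[0.]]).round(1).tolist())
```

```text
cap [284 207  15  14 170] [547.   81.3  36.3  33.6  89.5]
can red z.145 [546.6  81.5  55.4  53.4  44.6]
[ 61.  95. 169. 177. 178.]
150 181 [510.9 324.2  82.5  36.9  18.9]
170 145 [510.5 324.1  79.9  33.5  18.9]
185 0 [0. 0. 0. 0. 0.]
main pred [[427.99584092 148.23223381]]
main red scene 427.11556603773585 148.72169811320754 415 441 135 161
[[437.8, 162.4], [415.9, 145.7]]
[[440.8, 151.5], [418.2, 134.7]]
can scene 337 360 155 208
[[348.2, 160.4], [346.3, 200.2]]
[[349.5, 161.2], [347.4, 201.0]]
```

Emit:
send_rows:
  series:
    - {"offset":[5.5,2,0],"turn":[0,0,-0.03],"claw":6}
    - {"offset":[5.5,2,0],"turn":[0,0,-0.03],"claw":6}
    - {"offset":[5.5,2,0],"turn":[0,0,-0.03],"claw":6}
    - {"offset":[5,3,0],"turn":[0,0,-0.03],"claw":6}
    - {"offset":[0,6,0],"turn":[0,0,0],"claw":6}
    - {"offset":[0,6,0],"turn":[0,0,0],"claw":6}
    - {"offset":[0,6,0],"turn":[0,0,0],"claw":6}
    - {"offset":[0,6,0],"turn":[0,0,0],"claw":6}
    - {"offset":[0,6,0],"turn":[0,0,0],"claw":6}
    - {"offset":[0,6,0],"turn":[0,0,0],"claw":6}

```text
t: 3.1
ee_pos: [0.5009, -0.1595, 0.2925]
eef_rot: [-180.0, 0.0, -161.8]
wrist_force: [0.2, 0.5, -0.1]
grip_width: 0.0601
finger_force: 0.0
```

Emit:
send_rows:
  series:
    - {"offset":[0,6,0],"turn":[0,0,0],"claw":6}
    - {"offset":[0,6,0],"turn":[0,0,0],"claw":6}
    - {"offset":[0,6,0],"turn":[0,0,0],"claw":6}
    - {"offset":[0,6,0],"turn":[0,0,0],"claw":6}
    - {"offset":[0,6,0],"turn":[0,0,0],"claw":6}
    - {"offset":[0,6,0],"turn":[0,0,0],"claw":6}
    - {"offset":[0.3,6,0],"turn":[0,0,0],"claw":6}
    - {"offset":[0.3,4.5,0],"turn":[0,0,0],"claw":6}
    - {"offset":[0,3,0],"turn":[0,0,0],"claw":6}
    - {"offset":[0,0,0],"turn":[0,0,0],"claw":6}

```text
t: 4.35
ee_pos: [0.5069, 0.3353, 0.2916]
eef_rot: [-180.0, -0.0, -161.7]
wrist_force: [-0.4, -0.0, 0.2]
grip_width: 0.0603
finger_force: 0.0
```

Run:
```python
from h import *
print(arm.observe()["ee_pos"],arm.observe()["joints"].round(1))
im=vision.read_camera("wrist");cv2.imwrite("pics/w1.png",im[:,:,::-1])
hs=cv2.cvtColor(im,cv2.COLOR_RGB2HSV).astype(int)
R=((hs[...,0]<6)|(hs[...,0]>172))&(hs[...,1]>110)&(hs[...,2]>120)
print(rect("wrist",R,.102),proj("wrist",[[.507,.335,.102]]))
```

```text
[0.50692437 0.3352959  0.29156346] [  51.9   14.3   -8.2   -0.   -67.5 -123.6]
[518.6 208.4  84.6 287.2   6.2] [[318.10071231 187.91328386]]
```

View pics/w1.png

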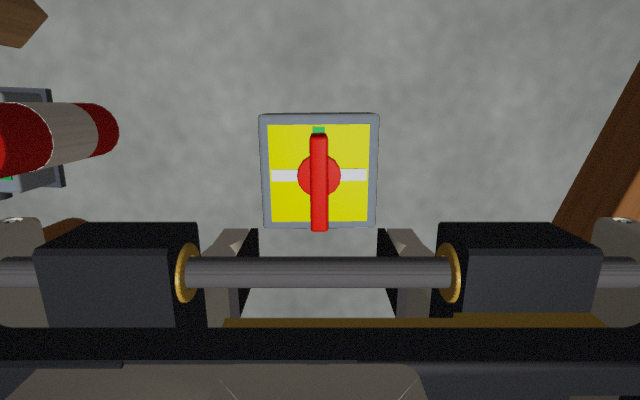

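Wrist view: the red bar (col 319, rows 135–231) is upright in the picture and centred between the fingers, with its centre within a few pixels of the prediction (318,188). Descending.

Emit:
send_rows:
  newtons: 40
  series:
    - {"offset":[0,0,-5],"turn":[0,0,0],"claw":6}
    - {"offset":[0,0,-5],"turn":[0,0,0],"claw":6}
    - {"offset":[0,0,-3.5],"turn":[0,0,0],"claw":6}
    - {"offset":[0,0,-2.6],"turn":[0,0,0],"claw":6}
    - {"offset":[0,0,0],"turn":[0,0,0],"claw":6}
    - {"offset":[0,0,0],"turn":[0,0,0],"claw":0}
    - {"offset":[0,0,0],"turn":[0,0,0],"claw":0}
    - {"offset":[0,0,0],"turn":[0,0,0],"claw":0}
    - {"offset":[0,0,0],"turn":[0,0,0],"claw":0}
    - {"offset":[0,0,0],"turn":[0,0,0],"claw":0}

```text
t: 5.65
ee_pos: [0.5067, 0.3357, 0.1316]
eef_rot: [179.8, 0.1, -161.8]
wrist_force: [-14.2, 16.9, 0.6]
grip_width: 0.0157
finger_force: 38.3
```

Emit:
send_rows:
  series:
    - {"offset":[0,0,0],"turn":[0,0,0.17],"claw":0}
    - {"offset":[0,0,0],"turn":[0,0,0.17],"claw":0}
    - {"offset":[0,0,0],"turn":[0,0,0.17],"claw":0}
    - {"offset":[0,0,0],"turn":[0,0,0.17],"claw":0}
    - {"offset":[0,0,0],"turn":[0,0,0.17],"claw":0}
    - {"offset":[0,0,0],"turn":[0,0,0.17],"claw":0}

```text
t: 6.4
ee_pos: [0.5063, 0.336, 0.1315]
eef_rot: [180.0, 0.2, -103.0]
wrist_force: [-9.2, 8.9, 2.8]
grip_width: 0.0158
finger_force: 40.0
```

Emit:
send_rows:
  series:
    - {"offset":[0,0,0],"turn":[0,0,0.17],"claw":0}
    - {"offset":[0,0,0],"turn":[0,0,0.17],"claw":0}
    - {"offset":[0,0,0],"turn":[0,0,0.17],"claw":0}
    - {"offset":[0,0,0],"turn":[0,0,0.04],"claw":0}
    - {"offset":[0,0,0],"turn":[0,0,0],"claw":0}

```text
t: 7.02
ee_pos: [0.5061, 0.336, 0.1316]
eef_rot: [-180.0, 0.2, -71.7]
wrist_force: [-9.0, 9.7, 4.0]
grip_width: 0.0157
finger_force: 40.0
```

Emit:
send_rows:
  newtons: 25
  series:
    - {"offset":[0,0,0],"turn":[0,0,0],"claw":6}
    - {"offset":[0,0,0],"turn":[0,0,0],"claw":6}
    - {"offset":[0,0,0],"turn":[0,0,0],"claw":6}
    - {"offset":[0,0,5],"turn":[0,0,0],"claw":6}
    - {"offset":[0,0,6],"turn":[0,0,0],"claw":6}
    - {"offset":[0,0,5],"turn":[0,0,0],"claw":8.7}
    - {"offset":[0.6,-4,0],"turn":[0,0,-0.17],"claw":8.7}
    - {"offset":[0.6,-4,0],"turn":[0,0,-0.17],"claw":8.7}
    - {"offset":[0.6,-4,0],"turn":[0,0,-0.17],"claw":8.7}
    - {"offset":[0.6,-4,0],"turn":[0,0,-0.17],"claw":8.7}

```text
t: 8.28
ee_pos: [0.5312, 0.1721, 0.2913]
eef_rot: [-180.0, 0.0, -111.1]
wrist_force: [0.7, -0.2, -0.0]
grip_width: 0.0871
finger_force: 0.0
```

Emit:
send_rows:
  series:
    - {"offset":[0.6,-4,0],"turn":[0,0,-0.17],"claw":8.7}
    - {"offset":[0.6,-3,0],"turn":[0,0,-0.17],"claw":8.7}
    - {"offset":[0.5,-2.4,0],"turn":[0,0,-0.17],"claw":8.7}
    - {"offset":[0,0,0],"turn":[0,0,-0.17],"claw":8.7}
    - {"offset":[0,0,0],"turn":[0,0,0],"claw":8.7}

```text
t: 8.9
ee_pos: [0.5481, 0.079, 0.2911]
eef_rot: [-180.0, -0.0, -149.8]
wrist_force: [-0.2, 0.4, 0.6]
grip_width: 0.087
finger_force: 0.0
```

Run:
```python
from h import *
o=arm.observe();print(o["ee_pos"],o["eef_rot"],o["joints"].round(1))
im=vision.read_camera("wrist");cv2.imwrite("pics/w2.png",im[:,:,::-1])
print(proj("wrist",[[.547,.0815,.155],[.507,.335,.05]]))
im=vision.read_camera("top");cv2.imwrite("pics/t2.png",cv2.resize(im[190:270,170:250],None,fx=5,fy=5)[:,:,::-1])
```

```text
[0.54810067 0.07899254 0.29110737] [-1.79998844e+02 -1.15742112e-02 -1.49760208e+02] [ 28.5   9.2 -14.9   0.  -65.9 -88.2]
[[320.11920317 205.5766233 ]
 [537.67503101 259.43412824]]
```

View pics/w2.png

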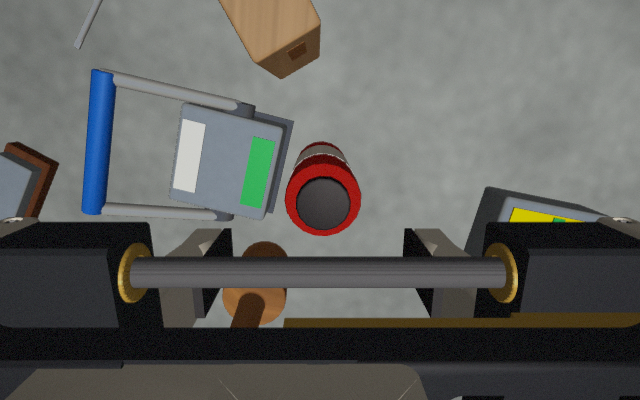

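View pics/t2.png

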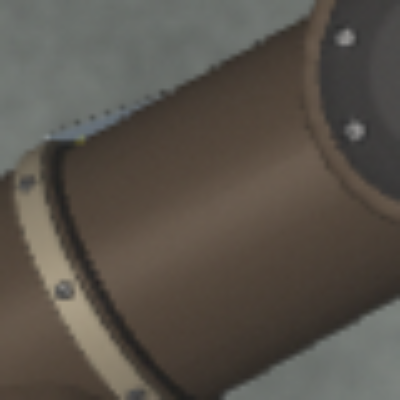

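Wrist view: the cap is centred at (323,203) against a prediction of (320,206), so the can is about 2 mm off. The mallet is clear of the fingers. In the top view the arm covers the main, so I'll check that later.

Emit:
send_rows:
  newtons: 25
  series:
    - {"offset":[-0.25,0.3,-4],"turn":[0,0,0],"claw":8.7}
    - {"offset":[0,0,-4],"turn":[0,0,0],"claw":8.7}
    - {"offset":[0,0,-3],"turn":[0,0,0],"claw":8.7}
    - {"offset":[0,0,-1.4],"turn":[0,0,0],"claw":8.7}
    - {"offset":[0,0,0],"turn":[0,0,0],"claw":8.7}
    - {"offset":[0,0,0],"turn":[0,0,0],"claw":5}
    - {"offset":[0,0,0],"turn":[0,0,0],"claw":5}
    - {"offset":[0,0,0],"turn":[0,0,0],"claw":5}
    - {"offset":[0,0,0],"turn":[0,0,0],"claw":5}
    - {"offset":[0,0,0],"turn":[0,0,0],"claw":5}

```text
t: 10.25
ee_pos: [0.5459, 0.0827, 0.1677]
eef_rot: [-180.0, 0.1, -149.7]
wrist_force: [-0.8, -0.6, 4.6]
grip_width: 0.0574
finger_force: 25.0
```

Emit:
send_rows:
  newtons: 30
  series:
    - {"offset":[0,0,2],"turn":[0,0,0],"claw":5}
    - {"offset":[0,0,4],"turn":[0,0,0],"claw":5}
    - {"offset":[0,0,4],"turn":[0,0,0],"claw":5}
    - {"offset":[0,0,3],"turn":[0,0,0],"claw":5}
    - {"offset":[0.4,-2,0],"turn":[0,0,0],"claw":5}
    - {"offset":[0.4,-4,0],"turn":[0,0,0],"claw":5}
    - {"offset":[0.4,-4,0],"turn":[0,0,0],"claw":5}
    - {"offset":[0.4,-4,0],"turn":[0,0,0],"claw":5}
    - {"offset":[0.4,-4,0],"turn":[0,0,0],"claw":5}
    - {"offset":[0.4,-4,0],"turn":[0,0,0],"claw":5}

```text
t: 11.5
ee_pos: [0.5691, -0.1385, 0.2963]
eef_rot: [179.9, -0.1, -149.8]
wrist_force: [0.7, -0.3, -2.8]
grip_width: 0.0576
finger_force: 30.0
```

Emit:
send_rows:
  series:
    - {"offset":[0.4,-4,0],"turn":[0,0,0],"claw":5}
    - {"offset":[0.4,-4,0],"turn":[0,0,0],"claw":5}
    - {"offset":[0.4,-5,0],"turn":[0,0,0],"claw":5}
    - {"offset":[0,-5,0],"turn":[0,0,0],"claw":5}
    - {"offset":[0,-4,0],"turn":[0,0,0],"claw":5}
    - {"offset":[0,-2,0],"turn":[0,0,0],"claw":5}
    - {"offset":[0,-1.2,0],"turn":[0,0,0],"claw":5}
    - {"offset":[0,0,0],"turn":[0,0,0],"claw":5}

```text
t: 12.5
ee_pos: [0.5816, -0.3892, 0.2967]
eef_rot: [180.0, -0.0, -149.8]
wrist_force: [0.1, 1.0, -1.9]
grip_width: 0.0577
finger_force: 30.0
```

Run:
```python
from h import *
o=arm.observe();print(o["ee_pos"],o["eef_rot"],o["grip_width"])
im=vision.read_camera("top");cv2.imwrite("pics/t3.png",cv2.resize(im[120:290,170:500],None,fx=2.4,fy=2.4)[:,:,::-1])
```

```text
[ 0.58155496 -0.38923816  0.29667499] [ 1.79956811e+02 -1.51962668e-02 -1.49785104e+02] 0.057650527573203804
```

View pics/t3.png

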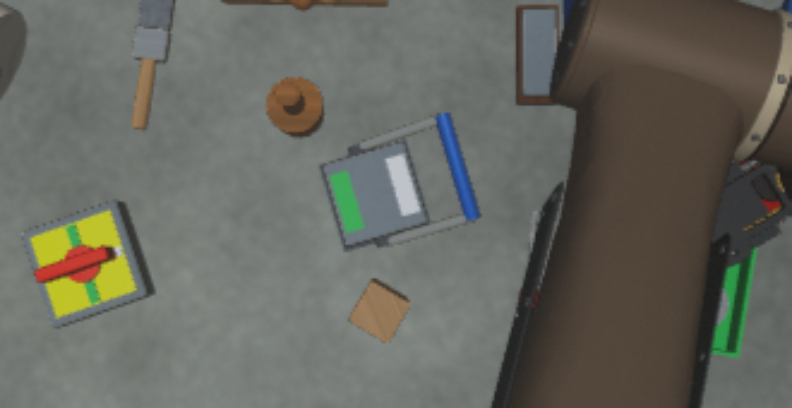

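The main bar now lies over the white marks, so it's off. The mallet (295,105) and blank (380,310) haven't moved, and the landing spot is free. Lowering the can.

Emit:
send_rows:
  series:
    - {"offset":[0,0,-4],"turn":[0,0,0],"claw":5}
    - {"offset":[0,0,-4],"turn":[0,0,0],"claw":5}
    - {"offset":[0,0,-2.5],"turn":[0,0,0],"claw":5}
    - {"offset":[0,0,-1],"turn":[0,0,0],"claw":5}
    - {"offset":[0,0,-0.4],"turn":[0,0,0],"claw":5}
    - {"offset":[0,0,-0.3],"turn":[0,0,0],"claw":5}
    - {"offset":[0,0,0],"turn":[0,0,0],"claw":5}

```text
t: 13.42
ee_pos: [0.5819, -0.3894, 0.176]
eef_rot: [-179.9, 0.0, -149.8]
wrist_force: [-0.2, 0.6, -2.6]
grip_width: 0.0579
finger_force: 30.0
```

Emit:
send_rows:
  series:
    - {"offset":[0,0,-0.2],"turn":[0,0,0],"claw":5}
    - {"offset":[0,0,0],"turn":[0,0,0],"claw":5}
    - {"offset":[0,0,0],"turn":[0,0,0],"claw":7}
    - {"offset":[0,0,0],"turn":[0,0,0],"claw":8.7}
    - {"offset":[0,0,0],"turn":[0,0,0],"claw":8.7}
    - {"offset":[0,0,0],"turn":[0,0,0],"claw":8.7}
    - {"offset":[0,0,3],"turn":[0,0,0],"claw":8.7}
    - {"offset":[0,0,5],"turn":[0,0,0],"claw":8.7}
    - {"offset":[0,0,5],"turn":[0,0,0],"claw":8.7}
    - {"offset":[0,0,0],"turn":[0,0,0],"claw":8.7}

```text
t: 14.68
ee_pos: [0.5831, -0.3903, 0.3089]
eef_rot: [-179.6, 0.3, -149.7]
wrist_force: [0.1, 0.4, -0.2]
grip_width: 0.0871
finger_force: 0.0
```

Run:
```python
from h import *
o=arm.observe();print(o["t"],o["ee_pos"],o["eef_rot"],o["joints"].round(1))
im=vision.read_camera("scene");cv2.imwrite("pics/s4.png",im[:,:,::-1])
```

```text
14.675 [ 0.58311465 -0.39029105  0.3088958 ] [-179.56905446    0.27570781 -149.73378746] [-17.9  22.3   5.5   0.1 -72.6 -41.9]
```

View pics/s4.png

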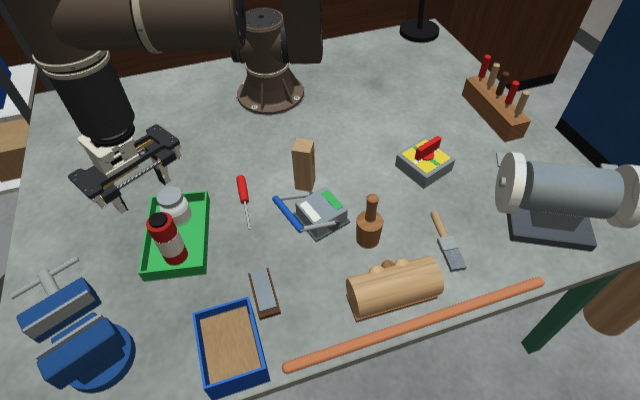

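The can (165,240) stands upright in the tray's free half beside the tin, and the main handle is off. Next, above the blue bar.

Emit:
send_rows:
  series:
    - {"offset":[0.6,5,0],"turn":[0,0,-0.05],"claw":4.5}
    - {"offset":[0.6,5,0],"turn":[0,0,-0.05],"claw":4.5}
    - {"offset":[0.6,5,0],"turn":[0,0,-0.05],"claw":4.5}
    - {"offset":[0.6,5,0],"turn":[0,0,-0.05],"claw":4.5}
    - {"offset":[0.6,5,-3],"turn":[0,0,-0.05],"claw":4.5}
    - {"offset":[0,3.8,-4],"turn":[0,0,0],"claw":4.5}
    - {"offset":[0,0,0],"turn":[0,0,0],"claw":4.5}
    - {"offset":[0,0,0],"turn":[0,0,0],"claw":4.5}

```text
t: 15.72
ee_pos: [0.6116, -0.1013, 0.2327]
eef_rot: [-180.0, -0.1, -164.0]
wrist_force: [-0.1, -0.7, 1.2]
grip_width: 0.0453
finger_force: 0.0
```

Run:
```python
from h import *
o=arm.observe();print(o["t"],o["ee_pos"],o["eef_rot"])
im=vision.read_camera("wrist");cv2.imwrite("pics/w5.png",im[:,:,::-1])
hs=cv2.cvtColor(im,cv2.COLOR_RGB2HSV).astype(int)
B=(hs[...,0]>105)&(hs[...,0]<130)&(hs[...,1]>130)&(hs[...,2]>40)
n,l,st,ce=cv2.connectedComponentsWithStats(B.astype(np.uint8));k=1+np.argmax(st[1:,4]);print(st[k],ce[k],rect("wrist",l==k,.098))
print(proj("wrist",[[.613,-.102,.095]]))
```

```text
15.725 [ 0.61159948 -0.1013124   0.23266588] [-1.79990567e+02 -6.90258288e-02 -1.64033196e+02]
[ 304  118   26  139 3436] [316.56461001 185.86059371] [ 601.4 -105.1  100.4   17.5   16. ]
[[316.38002461 205.88428568]]
```

View pics/w5.png

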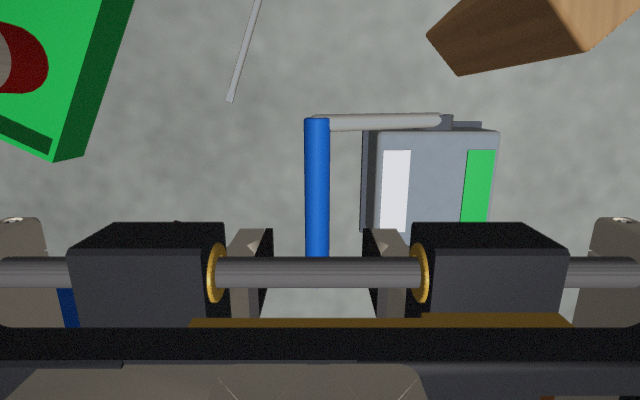

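Wrist view: the blue bar (col 316) is parallel to the fingers and centred as predicted. Descending to cage it.

Emit:
send_rows:
  newtons: 15
  series:
    - {"offset":[0,0,-4],"turn":[0,0,0],"claw":4.5}
    - {"offset":[0,0,-3.5],"turn":[0,0,0],"claw":4.5}
    - {"offset":[0,0,-1.6],"turn":[0,0,0],"claw":4.5}
    - {"offset":[0,0,0],"turn":[0,0,0],"claw":4.5}
    - {"offset":[0,0,0],"turn":[0,0,0],"claw":2.2}
    - {"offset":[0,0,0],"turn":[0,0,0],"claw":2.2}
    - {"offset":[0,0,0],"turn":[0,0,0],"claw":2.2}

```text
t: 16.65
ee_pos: [0.612, -0.1013, 0.1431]
eef_rot: [-180.0, 0.1, -164.1]
wrist_force: [0.6, -0.2, 0.2]
grip_width: 0.0236
finger_force: 0.0
```

Emit:
send_rows:
  series:
    - {"offset":[-0.24,0.83,1.23],"turn":[0,0,0],"claw":2.2}
    - {"offset":[-0.24,0.83,1.23],"turn":[0,0,0],"claw":2.2}
    - {"offset":[-0.32,1.12,0.95],"turn":[0,0,0],"claw":2.2}
    - {"offset":[-0.32,1.12,0.95],"turn":[0,0,0],"claw":2.2}

```text
t: 17.15
ee_pos: [0.6015, -0.0636, 0.1886]
eef_rot: [-179.8, 0.2, -164.1]
wrist_force: [1.7, -5.9, 4.6]
grip_width: 0.0218
finger_force: 2.8
```

Emit:
send_rows:
  series:
    - {"offset":[-0.38,1.33,0.6],"turn":[0,0,0],"claw":2.2}
    - {"offset":[-0.38,1.33,0.6],"turn":[0,0,0],"claw":2.2}
    - {"offset":[-0.41,1.43,0.2],"turn":[0,0,0],"claw":2.2}
    - {"offset":[-0.41,1.43,0.2],"turn":[0,0,0],"claw":2.2}
    - {"offset":[-0.41,1.43,-0.2],"turn":[0,0,0],"claw":2.2}
    - {"offset":[-0.41,1.43,-0.2],"turn":[0,0,0],"claw":2.2}

```text
t: 17.9
ee_pos: [0.5758, 0.0227, 0.1971]
eef_rot: [180.0, -0.1, -164.1]
wrist_force: [-0.1, -0.1, -0.0]
grip_width: 0.022
finger_force: 0.0
```

Emit:
send_rows:
  series:
    - {"offset":[-0.38,1.33,-0.6],"turn":[0,0,0],"claw":2.2}
    - {"offset":[-0.38,1.33,-0.6],"turn":[0,0,0],"claw":2.2}
    - {"offset":[-0.32,1.12,-0.95],"turn":[0,0,0],"claw":2.2}
    - {"offset":[-0.32,1.12,-0.95],"turn":[0,0,0],"claw":2.2}
    - {"offset":[-0.24,0.83,-1.2],"turn":[0,0,0],"claw":2.2}
    - {"offset":[-0.24,0.83,-1.2],"turn":[0,0,0],"claw":2.2}
    - {"offset":[0,0,0],"turn":[0,0,0],"claw":2.2}

```text
t: 18.77
ee_pos: [0.5571, 0.0872, 0.1416]
eef_rot: [-180.0, -0.1, -164.0]
wrist_force: [-0.5, -0.4, 0.1]
grip_width: 0.022
finger_force: 0.0
```

Open, lift straight up, move aside and look.

Emit:
send_rows:
  series:
    - {"offset":[0,0,0],"turn":[0,0,0],"claw":4.5}
    - {"offset":[0,0,0],"turn":[0,0,0],"claw":4.5}
    - {"offset":[0,0,4],"turn":[0,0,0],"claw":4.5}
    - {"offset":[0,0,6],"turn":[0,0,0],"claw":4.5}
    - {"offset":[0,0,6],"turn":[0,0,0],"claw":4.5}
    - {"offset":[-1,6,0],"turn":[0,0,0],"claw":4.5}
    - {"offset":[-1,6,0],"turn":[0,0,0],"claw":4.5}
    - {"offset":[-1,6,0],"turn":[0,0,0],"claw":4.5}
    - {"offset":[-1,6,0],"turn":[0,0,0],"claw":4.5}
    - {"offset":[0,0,0],"turn":[0,0,0],"claw":4.5}

```text
t: 20.02
ee_pos: [0.5169, 0.3305, 0.3026]
eef_rot: [180.0, 0.0, -163.9]
wrist_force: [0.3, -0.5, -1.0]
grip_width: 0.045
finger_force: 0.0
```

Run:
```python
from h import *
print(arm.observe()["ee_pos"])
im=vision.read_camera("scene");cv2.imwrite("pics/s6.png",im[:,:,::-1])
print(proj("scene",[[.559,.086,.095]]))
```

```text
[0.51691154 0.33046113 0.30258684]
[[352.06255062 179.49416692]]
```

View pics/s6.png

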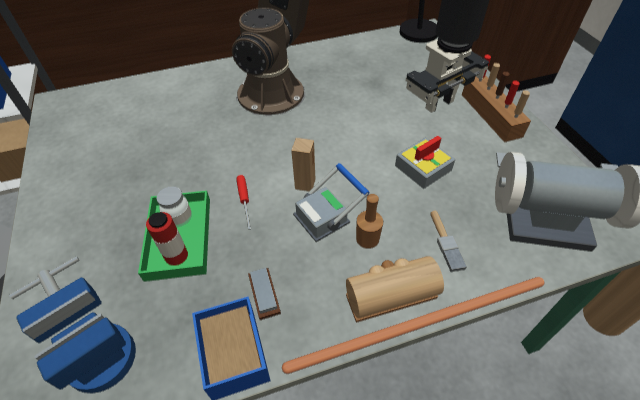

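The blue bar (352,180) is exactly where a landed handle projects. The main is off, the can is upright in the tray, and the mallet and blank are unmoved.

```bash
python3 -c "
from plant import arm
print(arm.job_done())"
```

```text
the job is handed in; nothing more can be done
None
```

The job is handed in at about 20 s of the 72 s allowed (no verdict was returned): the last camera picture shows the main off, the can upright in the green tray, the changeover handle at the green end, and everything else apparently where it was.

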